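# Set the pull-to-unlock dial of a slide warmer

### The arm

A 7-joint arm with a two-finger parallel gripper is mounted at the origin on a cart in front of the work surface, level with it; the furniture and walls round the work are solid. World frame = base frame: x ahead of the robot, y to its left, z up, the work surface at z = 0. Lengths are in m, angles in rad, forces in N, time in s.
With the tool pointing down it reaches from about 0.35 to 0.9 m from the base axis. Payload 19.9 kg.
Tool frame: the origin (TCP) lies between the finger pads; the fingertips stand 19 mm ahead of it and the grasp point (between the pads) is the TCP; z points along the fingers, y is the direction in which the jaws open and shut (so a half turn about z gives the same grasp; the last joint's range is limited). The gripper opens to 94 mm and grips with 3 to 60 N. Pads are 16 mm wide; open, the fingers measure 119 mm over their backs; the gripper's body (75 mm by 177 mm) begins 78 mm behind the grasp point.
Start: joints at [1.248, 0.417, -0.01, 1.614, 0.005, 1.111, -0.053], TCP at [0.174, -0.6, 0.224] pointing down, gripper open.
Joint ranges: [-2.81, 2.81], [-0.39, 2.02], [-1.27, 1.25], [0.06, 2.57], [-1.19, 4.33], [0.19, 2], [-2.82, 2.82]. Speed limits (rad/s): [1.89, 1.89, 2.39, 2.39, 3.01, 3.01, 3.01].

### API

Orientations are given as a 3x3 rotation matrix whose columns are the frame's x, y, z axes.
In Python, from rig import robot gives the robot as it stands. Calls block until the motion is done:
- robot.move_ptp(position, orientation): joint-space move of the TCP to a pose.
- robot.move_linear(position, velocity=0.15, frame=None, threshold=None): straight line of the TCP; frame=None keeps the orientation; velocity is the mean speed in m/s. With threshold (N) it stops when the force on the tool has changed by that much, and returns True; else False.
- robot.goto_joints(angles): joint-space move.
- robot.gripper_to(opening): finger opening in m; the grip force is fixed at half the most; returns when the fingers have stopped.
- robot.pause(seconds).
- robot.ik(position, orientation): joint angles nearest the present ones, or None.
- robot.get_state(): the state.
- robot.grab_frame(name): name is "side" or "top" or "wrist"; returns the picture (384x512x3 uint8, red, green, blue); there is no depth.
- robot.camera_info(name): a dict with "fx", "fy", "cx", "cy" (pixels), "rvec" (rotation vector, rad) and "tvec" (3), from world to camera coordinates, as OpenCV has them. Camera axes: x right, y down, z forward; pixel columns grow to the right and rows downward; lengths in m; the calibration is good to about 2 mm. A picture is of the moment at which its call begins: read the wrist's pose just before it. camera_info takes no time and is no camera call; for the wrist camera it gives the pose at the moment of the call.
A pose or a line that the arm cannot do raises robot.PlanningError and nothing moves.
- robot.sign_off(): hands the job in, once; it reports no verdict.
The state is a dict: "time": time; "qpos": joint angles; "joint_vel": joint speeds; "effort": joint torques, N m; "ee_pos": TCP position; "tool_rot": TCP orientation; "force": force on the tool from outside, world axes, zero at the start; "moment": the same for the moment, N m; "opening": finger opening in m.
Only numpy, scipy, OpenCV 4.12 (cv2) and the standard library are available. Lean on these libraries where they do the work, as an engineer would, in place of code of your own. Each camera call takes 0.05 s, during which the arm holds its last target. There are 200 camera calls.

### The job

Set the slide warmer's safety dial: pull the black dial straight out to unlock it, turn it clockwise into the orange band, feel lightly for the hidden lock notch that lies somewhere along the band, and push the dial fully home there so that it is locked. Never force the dial, neither by pressing, twisting nor pulling against its stops, do not disturb the cassettes, the cup or the marker, and let go at the end.

Things in the scene. Friction and masses are not known exactly. Their poses are not given: they have to be found in the camera images.
- warmer: white slide warmer fixed to the bench, 170 (x) x 290 (y) x 56 mm high, with a 5 mm aluminium plate (150 x 168 mm, centred 50 mm to +y) on top. Origin: centre of its underside, z up, front faces -x. The dial's vertical axis stands on the top face at x = -5, y = -85 mm, in a dark collar 71 mm across, 12 mm high. More than 25 N between the dial and any warmer part breaks it
- dial_head: black dial. Origin: on its axis, level with the warmer's top face when home; z up along the axis. Round skirt 68 mm across, 12.8 to 17.8 mm above the origin, a 48 mm step up to 21.5 mm, then an upright grip bar along x, 52 mm long, 14 mm wide (pinch it along y), top at 59.5 mm. White pointer line at its -x end
- dial_grip (a point): grip point, on the dial's axis inside the grip bar, 47 mm above the warmer's top face when home (12.5 mm below the top of the bar). If the dropped tooth binds on the side of the notch 1 to 3 mm short of home, the twist felt tells the side: turn away from it in steps of about 0.012 rad until it fades (under 0.1 N m), then press again; 0.7 N m of twist there is the 25 N limit
- dial_pointer (a point): tip of the white pointer, on the skirt's rim 34 mm from the axis
- dial_pull (a joint): how far the dial is pulled out (straight up), m: 0 fully home, 0.011 outer stop; stays where left (friction 2.5 N). Below 0.006 a round-nosed 4 mm tooth, 28 mm from the axis under the pointer, is locked in a notch; above 0.0065 the dial turns freely. Away from the two notches (start, and in the band) the tooth rides on a flat ring: the dial stands 0.006 proud and cannot go home
- dial (a joint): angle of the dial, rad: 0 with the pointer at the white start mark (locked there at the start), growing clockwise seen from above, up to 1.75; friction 0.02 N m. To find the hidden notch, press lightly (4 to 8 N) while turning on slowly, or press, lift 1 to 2 mm, turn 0.03 rad and press again, until the dial drops 6 mm; then push it to its seat
- band (a joint): angle of the orange band's leading end, same rad and sense as the dial's angle. The band, a flat arc 36 to 42 mm from the axis, is 0.46 rad long with a red line at each end; it cannot move. The hidden lock notch (6 mm wide, the tooth 4) is centred anywhere from 0.08 to 0.38 rad past this end; the tooth drops in only within about 0.035 rad of it. It can only be felt
- band_start (a point): middle of the leading end of the orange band, 39 mm from the dial's axis
- band_end (a point): middle of the far end of the orange band, 39 mm from the dial's axis
- cassette_pink: pink tissue cassette, 28 x 41 x 12 mm, lying on the warming plate; leave it. Origin: centre of its underside
- cassette_white: white tissue cassette, 28 x 41 x 12 mm, lying on the warming plate; leave it. Origin: centre of its underside
- specimen_cup: specimen cup with yellow lid, 39 mm across, 48 mm high, standing behind the warmer; leave it. Origin: centre of its underside
- marker: white and black marker pen, 122 mm long, 13 mm thick, lying in front of the warmer; leave it. Origin: centre of its underside

How it is judged:
By the outcome, as a careful person would: the job done as asked, in the order asked, and still so for the second after the job is handed in, with the robot touching nothing.
It also fails if it takes over 64 s, if anything falls off the work surface, if the arm or the gripper's body presses on something with over 40 N, if the wrist force passes 120 N, or if a joint passes its speed limit or range.

## Working session

There is one attempt and no reset: what is moved stays moved. The work goes in short steps, each a Python script; the robot and the scene stay as the last script left them, time stands still between calls to the robot, and variables do not carry over. Pictures are saved under pics/ and viewed, about 8 in all and at most 12, crops included, and the job is handed in when it is done.

```bash
mkdir -p pics; ls
python3 - <<'E'
from rig import robot
import cv2,numpy as np
for n in("top","side"):
    f=robot.grab_frame(n); cv2.imwrite(f"pics/{n}0.png",f[...,::-1]); print(n,robot.camera_info(n))
a=[cv2.imread(f"pics/{n}0.png") for n in("top","side")]
cv2.imwrite("pics/both0.png",cv2.resize(np.hstack(a),(800,300)))
s=robot.get_state();print(s)
E
```

```text
pics
top {'fx': 484.6018767108868, 'fy': 484.6018767108868, 'cx': 251.6728631034607, 'cy': 196.46877689447453, 'rvec': array([ 2.12949343, -2.08053992,  0.21638854]), 'tvec': array([0.01651879, 0.55044203, 0.87009826])}
side {'fx': 441.13000833388617, 'fy': 441.13000833388617, 'cx': 256.15663544375457, 'cy': 199.67744572219698, 'rvec': array([ 0.38286663, -2.57284319,  1.49147422]), 'tvec': array([0.52056846, 0.12695889, 0.78699321])}
{'time': 0.1, 'qpos': array([ 1.24748127,  0.41792076, -0.01031992,  1.61408185,  0.00469218,
        1.11069064, -0.05302977]), 'joint_vel': array([ 3.70633997e-04, -8.83291309e-04, -1.05956474e-03, -2.27801795e-03,
        7.71283038e-04, -5.55271761e-05, -1.31815413e-03]), 'effort': array([ 9.39814017e-04, -8.52583981e+01,  6.39644321e-01, -4.26692927e+01,
       -4.88590251e-02,  1.63711596e-02,  3.03321724e-05]), 'ee_pos': array([ 0.17373142, -0.60005338,  0.22389721]), 'tool_rot': array([[ 9.60555000e-01,  2.78089837e-01, -3.66575237e-04],
       [ 2.78090070e-01, -9.60554469e-01,  1.01223658e-03],
       [-7.06227781e-05, -1.07424984e-03, -9.99999420e-01]]), 'force': array([0.25388162, 0.67880811, 0.16761636]), 'moment': array([ 0.03032426,  0.00147236, -0.01164679]), 'opening': 0.094099132022469}
```

View pics/top0.png

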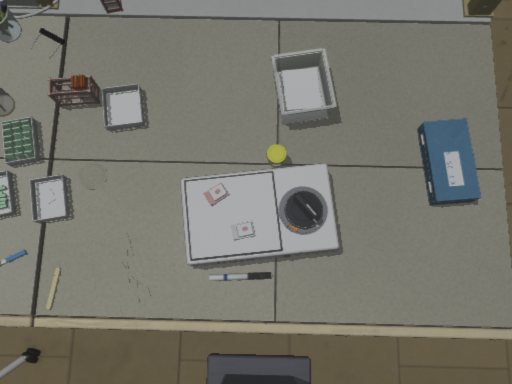

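View pics/side0.png

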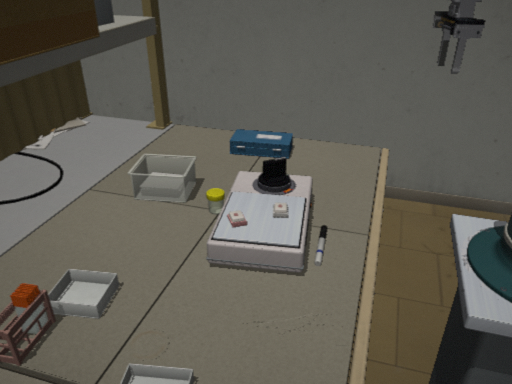

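The top view shows the warmer, with the dial near (304,210), orange near (293,229), the cup at (277,154) and the marker at (240,276). Next I'll zoom in and cast rays.

```bash
cat > h.py <<'E'
import cv2,numpy as np
from rig import robot
def ray(ci,px,z):
    "pixel(s) -> world points on plane z"
    R=cv2.Rodrigues(np.array(ci["rvec"]))[0];c=-R.T@ci["tvec"]
    px=np.atleast_2d(px).astype(float)
    d=np.c_[(px[:,0]-ci["cx"])/ci["fx"],(px[:,1]-ci["cy"])/ci["fy"],np.ones(len(px))]@R
    return c+d*((z-c[2])/d[:,2])[:,None]
E
python3 - <<'E'
from h import *
ci=robot.camera_info("top");im=cv2.imread("pics/top0.png")
R=cv2.Rodrigues(ci["rvec"])[0];print("cam",-R.T@ci["tvec"])
cv2.imwrite("pics/crop0.png",cv2.resize(im[155:270,170:350],None,fx=4.4,fy=4.4,interpolation=cv2.INTER_CUBIC))
hsv=cv2.cvtColor(im,cv2.COLOR_BGR2HSV)
g=(hsv[...,2]>150).astype(np.uint8)*255; g[:,:170]=0;g[:,350:]=0;g[:155]=0;g[268:]=0
c=max(cv2.findContours(g,cv2.RETR_EXTERNAL,cv2.CHAIN_APPROX_NONE)[0],key=cv2.contourArea)
P=ray(ci,c[:,0],.056)[:,:2].astype(np.float32)
print("warmer top",cv2.minAreaRect(P))
print("dial",ray(ci,[304,210],.07),"robot side",ray(ci,[256,340],0))
E
```

```text
cam [0.35340953 0.01925807 0.96698558]
warmer top ((0.5202740430831909, 0.017381370067596436), (0.16520461440086365, 0.28434452414512634), 7.516848564147949)
dial [[ 0.52371026 -0.06985174  0.07      ]] robot side [[0.28118398 0.01493725 0.        ]]
```

View pics/crop0.png

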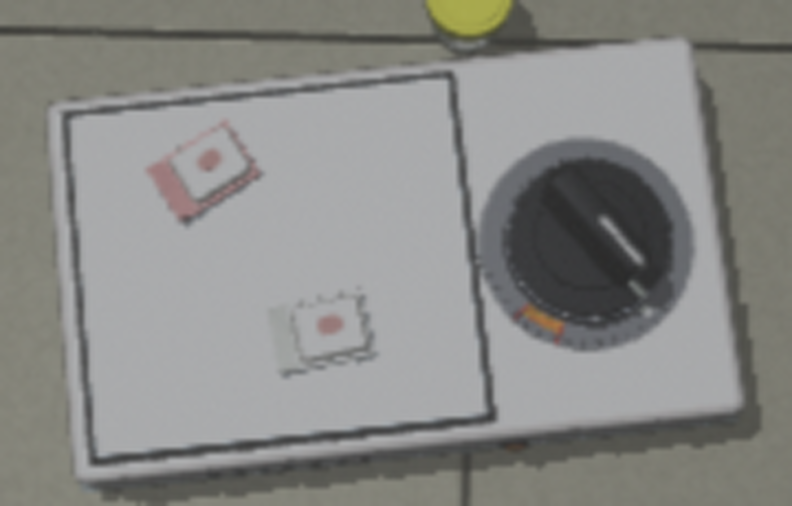

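```bash
cat >> h.py <<'E'
def Rt(a):
    "tool down, tool y (jaw axis) at world angle a"
    y=np.array([np.cos(a),np.sin(a),0]);z=np.array([0,0,-1.]);return np.c_[np.cross(y,z),y,z]
E
python3 - <<'E'
from h import *
p=[.5265,-.0676,.103]
for d in(136,66,36,-44,-114,-144): print(d,np.round(robot.ik(p,Rt(np.radians(d))),2) if robot.ik(p,Rt(np.radians(d))) is not None else None)
robot.move_ptp([.5265-.06,-.0676,.30],Rt(np.radians(-90)))
ci=robot.camera_info("wrist");f=robot.grab_frame("wrist")[...,::-1];cv2.imwrite("pics/w1.png",f)
R=cv2.Rodrigues(ci["rvec"])[0];print("cam",-R.T@ci["tvec"],R[2]);np.save("w1.npy",ci,allow_pickle=True)
s=robot.get_state();print(s["time"],s["ee_pos"],s["qpos"])
E
```

```text
136 [ 0.89  0.67 -1.09  1.93  0.71  1.    1.85]
66 [ 0.62  0.5  -0.69  1.93  0.41  0.86  0.87]
36 [ 0.62  0.49 -0.68  1.93  0.41  0.85  0.35]
-44 [ 0.48  0.45 -0.51  1.94  0.29  0.82 -0.95]
-114 [ 0.33  0.42 -0.32  1.94  0.18  0.8  -2.08]
-144 [ 0.24  0.41 -0.21  1.95  0.12  0.79 -2.55]
cam [ 0.5341051  -0.06944455  0.46074605] [-0.23628019  0.00113972 -0.9716843 ]
2.3417 [ 0.46649787 -0.06830645  0.2999005 ] [ 0.57789126  0.09279908 -0.52783049  1.8690688   0.05016947  1.19290485
 -1.53842598]
```

View pics/w1.png

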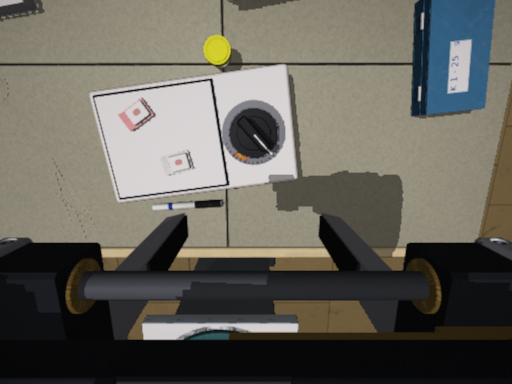

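The wrist view shows the dial at (254,133), the pointer end near (270,152), and the orange arc near (240,156). I'll go lower for a sharper measurement.

Run:
```python
from h import *
robot.move_linear([.46,-.0676,.165],velocity=.15)
ci=robot.camera_info("wrist");f=robot.grab_frame("wrist")[...,::-1].copy();cv2.imwrite("pics/w2.png",f)
import pickle;pickle.dump(ci,open("w2.pkl","wb"))
R=cv2.Rodrigues(ci["rvec"])[0];print("cam",-R.T@ci["tvec"])
c0,_=cv2.projectPoints(np.array([[.5265,-.0676,.07]]),ci["rvec"],ci["tvec"],np.array([[ci["fx"],0,ci["cx"]],[0,ci["fy"],ci["cy"]],[0,0,1]]),None)
u,v=c0.ravel().astype(int);print(u,v)
x0,y0=u-75,max(v-75,0);print("crop origin",x0,y0)
cv2.imwrite("pics/w2c.png",cv2.resize(f[y0:y0+150,x0:x0+150],None,fx=4,fy=4,interpolation=cv2.INTER_CUBIC))
```

```text
cam [ 0.52787436 -0.0686483   0.32662524]
252 129
crop origin 177 54
```

View pics/w2c.png

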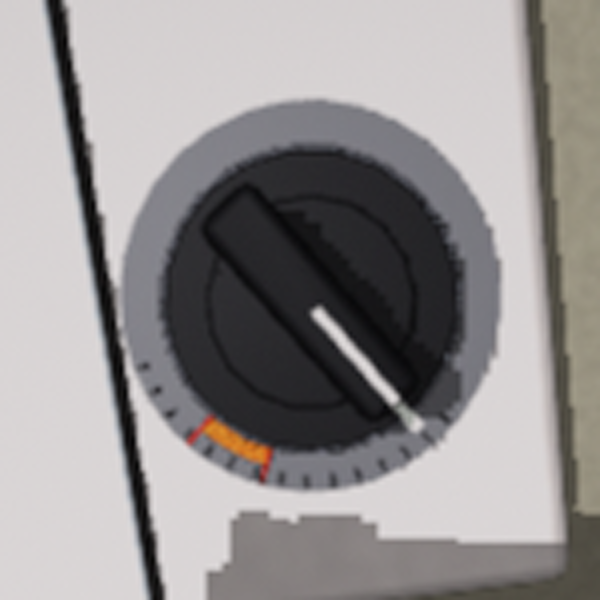

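The crop shows the bar from (230,210) to (395,400) and the pointer tip near (418,430). The band's red ends are near (266,465) for the leading end and (200,430) for the far end. Fitting these now.

```bash
cat > m.py <<'E'
from h import *
import pickle
def fitc(P):
    A=np.c_[2*P,np.ones(len(P))];s=np.linalg.lstsq(A,(P**2).sum(1),rcond=None)[0];return s[:2],np.sqrt(s[2]+s[:2]@s[:2])
def rfit(P):
    for _ in range(6):
        c,r=fitc(P);e=abs(np.hypot(*(P-c).T)-r);P=P[e<=max(np.percentile(e,85),.0006)]
    return c,r,len(P)
E
python3 - <<'E'
from m import *
ci=pickle.load(open("w2.pkl","rb"));f=cv2.imread("pics/w2.png")
x0,y0=177,54;c=f[y0:y0+150,x0:x0+150];hsv=cv2.cvtColor(c,cv2.COLOR_BGR2HSV);V=hsv[...,2]
def big(m):
    m=cv2.morphologyEx(m.astype(np.uint8)*255,cv2.MORPH_OPEN,np.ones((5,5)))
    n,l,s,_=cv2.connectedComponentsWithStats(m);k=l[75,72] or 1+np.argmax(s[1:,4])
    q=max(cv2.findContours((l==k).astype(np.uint8),cv2.RETR_EXTERNAL,cv2.CHAIN_APPROX_NONE)[0],key=cv2.contourArea)[:,0];return q+[x0,y0]
dk=big(V<75)
ge=big((V<165))
for z in(.0738,.069):print("skirt",z,rfit(ray(ci,dk,z)[:,:2]))
gq=ge[(ge[:,1]-y0<100)&(ge[:,0]-x0>35)]
for z in(.056,.058,.068):print("grey",z,rfit(ray(ci,gq,z)[:,:2]))
H,S=hsv[...,0],hsv[...,1]
red=((H<5)|(H>172))&(S>120)&(V>90);orn=(H>=8)&(H<25)&(S>120)&(V>90)
for z in(.0565,.068):
    C=rfit(ray(ci,dk,.0738)[:,:2])[0];G=rfit(ray(ci,gq,z)[:,:2])[0]
    for nm,m in(("red",red),("orn",orn)):
        yy,xx=np.nonzero(m);P=ray(ci,np.c_[xx+x0,yy+y0],z)[:,:2]-G
        a=np.degrees(np.arctan2(P[:,1],P[:,0]))%360;r=np.hypot(*P.T)*1e3
        if nm=="red":
            for k in(a>np.median(orn_a) if 0 else a>a.mean(),a<=a.mean()):print(z,"red",a[k].mean(),r[k].min(),r[k].max(),k.sum())
        else:print(z,"orn",a.min(),a.max(),a.mean(),r.min(),r.max())
# pointer line on bar top (bright low-sat inside dial) 
wh=(V>140)&(S<60);yy,xx=np.nonzero(wh);k=(np.hypot(xx-72,yy-75)<32)
P=ray(ci,np.c_[xx+x0,yy+y0][k],.1155)[:,:2];vx=cv2.fitLine(P.astype(np.float32),cv2.DIST_L2,0,.01,.01).ravel()
print("line",vx,np.degrees(np.arctan2(vx[1],vx[0])),k.sum())
print("bar corners",ray(ci,np.array([[205,232],[248,185],[418,375],[370,420]])/4+[x0,y0],.1155))
print("tip",ray(ci,np.array([[418,430]])/4+[x0,y0],.0738))
E
```

```text
skirt 0.0738 (array([ 0.52610135, -0.06996464]), np.float64(0.03384218557783332), 159)
skirt 0.069 (array([ 0.52606769, -0.06998963]), np.float64(0.03448469458450281), 159)
grey 0.056 (array([ 0.52613821, -0.06965692]), np.float64(0.0464661904146749), 140)
grey 0.058 (array([ 0.52615104, -0.06964946]), np.float64(0.04612279161546774), 140)
grey 0.068 (array([ 0.52621519, -0.06961219]), np.float64(0.044405797619393825), 140)
0.0565 red 164.0846916715103 39.68899425190544 45.22882458602284 8
0.0565 red 137.7569549587628 37.95448801373411 45.97857033096226 9
0.0565 orn 138.63613161416333 163.8367377220816 151.2628068203919 37.0102572635398 41.74381510360932
0.068 red 164.08469167151094 37.99932081788322 43.303304809179686 8
0.068 red 137.75695495876388 36.33865744640615 44.021131744096685 9
0.068 orn 138.63613161416447 163.83673772208232 151.2628068203928 35.43462528638195 39.96666209822849
line [ 0.74451935  0.66760087  0.5178324  -0.0769634 ] 41.882164 79
bar corners [[ 0.53946256 -0.04966443  0.1155    ]
 [ 0.54795459 -0.0579432   0.1155    ]
 [ 0.51258865 -0.09086272  0.1155    ]
 [ 0.50376897 -0.08158373  0.1155    ]]
tip [[ 0.49664082 -0.09558282  0.0738    ]]
```

```bash
cat >> h.py <<'E'
C=np.array([.5261,-.0699]);A0=np.radians(42.2-90)
def st(l=""):
    s=robot.get_state();print(l,"t%.2f"%s["time"],"p",np.round(s["ee_pos"]*1e3,2),"F",np.round(s["force"],2),"M",np.round(s["moment"],3),"op%.4f"%s["opening"],"yaw%.4f"%np.arctan2(s["tool_rot"][1,1],s["tool_rot"][0,1]));return s
E
python3 - <<'E'
from h import *
robot.move_linear([*C,.165],velocity=.15,frame=Rt(A0))
robot.gripper_to(.05)
print(robot.move_linear([*C,.103],velocity=.06,threshold=6))
robot.pause(.3);st("down")
robot.gripper_to(0);robot.pause(.3);st("grip")
E
```

```text
False
down t6.63 p [526.18 -69.94 103.14] F [0.76 0.87 0.92] M [-0.05  -0.024  0.004] op0.0498 yaw-0.8344
grip t7.58 p [525.98 -69.72 103.  ] F [-3.25  3.52  4.08] M [ 0.646  0.818 -0.02 ] op0.0138 yaw-0.8341
```

```bash
sed -i 's/^C=.*;A0/C=np.array([.5259,-.0697]);A0/' h.py
python3 - <<'E'
from h import *
for dz in(0,.003,.006,.0085):
    r=robot.move_linear([*C,.103+dz],velocity=.02,threshold=15);robot.pause(.15);st(f"{dz} {r}")
    if r:break
E
```

```text
0 False t7.98 p [525.95 -69.72 103.  ] F [-1.29  2.49  1.89] M [ 0.361  0.409 -0.014] op0.0138 yaw-0.8343
0.003 False t8.43 p [525.93 -69.73 106.06] F [-1.71  1.04  1.96] M [ 0.321  0.329 -0.002] op0.0140 yaw-0.8342
0.006 False t8.88 p [525.9  -69.73 109.07] F [-0.96  1.58  2.2 ] M [0.266 0.292 0.003] op0.0139 yaw-0.8342
0.0085 False t9.31 p [525.89 -69.69 111.56] F [-2.26  1.53  1.71] M [ 0.281  0.311 -0.082] op0.0137 yaw-0.8342
```

```bash
cat >> h.py <<'E'
def turn(th,dz,v=.02,thr=None):
    return robot.move_linear([*C,.103+dz],velocity=v,frame=Rt(A0-th),threshold=thr)
E
python3 - <<'E'
from h import *
for th in(.03,.05,.07,.12):
    r=turn(th,.0085);s=st(f"{th} {r}")
    if abs(s["moment"][2]+.08)>.3:print("stop");break
f=robot.grab_frame("side");cv2.imwrite("pics/s2.png",f[130:210,220:320,::-1].repeat(6,0).repeat(6,1))
E
```

```text
0.03 False t9.56 p [525.89 -69.7  111.52] F [-2.33  0.95  1.22] M [ 0.26   0.349 -0.036] op0.0137 yaw-0.8637
0.05 False t9.81 p [525.89 -69.66 111.5 ] F [-1.17  1.16  1.92] M [ 0.342  0.362 -0.012] op0.0138 yaw-0.8839
0.07 False t10.06 p [525.88 -69.68 111.49] F [-1.31  1.67  1.16] M [ 0.492  0.433 -0.004] op0.0139 yaw-0.9041
0.12 False t10.31 p [525.85 -69.6  111.46] F [-1.08  0.79  0.66] M [ 0.523  0.421 -0.008] op0.0138 yaw-0.9527
```

Run:
```python
from h import *
for i,th in enumerate(np.arange(.18,1.06,.06).tolist()+[1.06]):
    r=turn(th,.0085,thr=15)
    if i%4==0 or r or th==1.06: s=st(f"{th:.2f} {r}")
    if r:break
robot.pause(.2);st("end")
f=robot.grab_frame("side");cv2.imwrite("pics/s2.png",f[130:210,220:320,::-1].repeat(6,0).repeat(6,1))
```

```text
0.18 False t10.61 p [525.81 -69.59 111.42] F [-1.41  1.71  0.19] M [0.802 0.535 0.009] op0.0139 yaw-1.0120
0.42 False t11.61 p [525.72 -69.37 111.42] F [-2.61  5.24 -0.32] M [1.33  0.746 0.031] op0.0134 yaw-1.2505
0.66 False t12.61 p [525.7  -69.12 111.4 ] F [-3.51  5.83  0.5 ] M [1.655 0.908 0.035] op0.0138 yaw-1.4903
0.90 False t13.61 p [525.67 -68.88 111.39] F [-3.    7.96  0.48] M [2.01e+00 8.00e-01 2.00e-03] op0.0143 yaw-1.7301
1.06 False t14.36 p [525.74 -68.74 111.37] F [-2.    7.99 -0.11] M [2.243 0.782 0.035] op0.0137 yaw-1.8899
end t14.56 p [525.73 -68.74 111.39] F [-2.    7.84  0.31] M [ 2.227  0.788 -0.019] op0.0138 yaw-1.8895
```

View pics/s2.png

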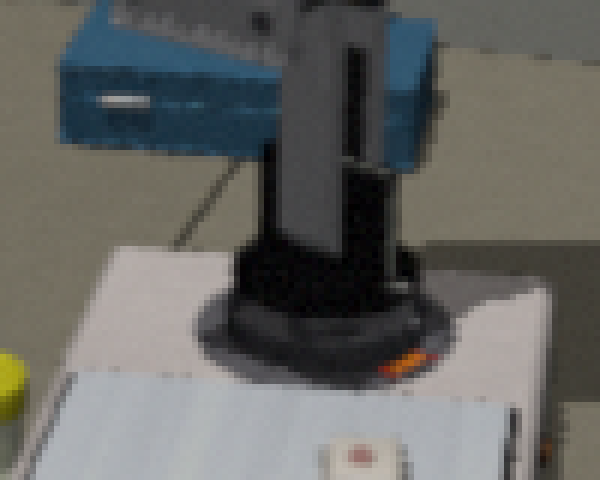

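The dial stands proud with its pointer in the band. I'll re-centre to remove the side load, then press lightly.

```bash
sed -i 's/^C=.*;A0/C=np.array([.5257,-.0687]);A0/' h.py
python3 - <<'E'
from h import *
turn(1.06,.0085,v=.01);robot.pause(.2);st("recentre")
for dz in(.0075,.0070,.0066,.0063,.006,.0057,.0054,.0051,.0048):
    turn(1.06,dz,v=.01);robot.pause(.1);s=st(dz)
    if s["force"][2]>6:break
E
```

```text
recentre t15.06 p [525.65 -68.62 111.41] F [-1.12  4.1  -2.74] M [ 1.335  0.315 -0.009] op0.0138 yaw-1.8935
0.0075 t15.41 p [525.66 -68.62 110.47] F [-2.1   4.5  -2.34] M [1.342 0.466 0.075] op0.0139 yaw-1.8938
0.007 t15.76 p [525.68 -68.59 110.05] F [-2.11  4.87 -0.26] M [1.339 0.579 0.013] op0.0139 yaw-1.8937
0.0066 t16.11 p [525.68 -68.58 109.68] F [-1.88  3.99  0.41] M [ 1.324  0.683 -0.002] op0.0139 yaw-1.8938
0.0063 t16.46 p [525.68 -68.62 109.4 ] F [-2.73  4.9   0.41] M [ 1.363  0.711 -0.017] op0.0137 yaw-1.8939
0.006 t16.81 p [525.68 -68.61 109.11] F [-2.98  5.38  0.1 ] M [1.307 0.69  0.009] op0.0138 yaw-1.8938
0.0057 t17.16 p [525.71 -68.6  108.83] F [-2.37  5.03  1.25] M [1.3   0.758 0.059] op0.0140 yaw-1.8938
0.0054 t17.51 p [525.69 -68.62 108.54] F [-2.76  4.6   2.04] M [ 1.314  0.803 -0.014] op0.0138 yaw-1.8938
0.0051 t17.86 p [525.74 -68.63 108.33] F [-3.15  4.93  2.81] M [1.35  0.893 0.017] op0.0134 yaw-1.8938
0.0048 t18.21 p [525.76 -68.6  108.11] F [-4.08  4.62  3.93] M [1.331 1.05  0.03 ] op0.0137 yaw-1.8937
```

Run:
```python
from h import *
dz=.0043;turn(1.06,dz,v=.01);robot.pause(.15);s=st("press");f0=s["force"][2];h=[];th=1.06
while th<1.42:
    th+=.012;turn(th,dz,v=.01)
    s=robot.get_state();f=s["force"][2];z=s["ee_pos"][2]*1e3;mz=s["moment"][2]
    print("%.3f f%.2f z%.2f mz%.3f"%(th,f,z,mz))
    if abs(mz)>.25 or z<107.55 or f<2: break
    if f<4.5: dz-=.0001
    if f>8: dz+=.0002
st("end");print(dz,th)
```

```text
press t18.61 p [525.81 -68.61 107.72] F [-3.21  3.82  7.71] M [ 1.44   1.282 -0.031] op0.0135 yaw-1.8938
1.072 f7.27 z107.72 mz0.089
1.084 f5.86 z107.71 mz0.090
1.096 f4.73 z107.67 mz-0.118
1.108 f5.09 z107.64 mz-0.094
1.120 f4.27 z107.64 mz-0.061
1.132 f2.98 z107.47 mz-0.039
end t20.11 p [525.78 -68.54 107.47] F [-2.76  4.81  2.98] M [ 1.518  0.994 -0.039] op0.0135 yaw-1.9659
0.0042 1.1320000000000001
```

Run:
```python
from h import *
th=1.132
for dz in(.0039,.0036,.0033,.0030):
    turn(th,dz,v=.01);robot.pause(.15);s=st(dz)
    if s["force"][2]>6.5:break
```

```text
0.0039 t20.51 p [525.76 -68.49 107.12] F [-3.37  6.34  2.1 ] M [ 1.556  0.879 -0.044] op0.0137 yaw-1.9658
0.0036 t20.91 p [525.77 -68.47 106.8 ] F [-3.09  5.82  2.07] M [ 1.542  0.78  -0.153] op0.0136 yaw-1.9659
0.0033 t21.31 p [525.78 -68.46 106.43] F [-1.87  6.03 -1.  ] M [ 1.639  0.58  -0.285] op0.0135 yaw-1.9660
0.003 t21.71 p [525.71 -68.45 105.91] F [-1.37  6.27 -3.83] M [ 1.565  0.151 -0.278] op0.0138 yaw-1.9661
```

The tooth has dropped in with a twist of −0.28 N m, which pushes the dial clockwise. I'll turn clockwise in 0.012 rad steps until it fades.

Run:
```python
from h import *
th=1.132;dz=.003
for i in range(14):
    s=robot.get_state();mz=s["moment"][2]
    if abs(mz)>.09: th+=-.012*np.sign(mz)
    elif dz>.0001 and s["force"][2]<9: dz-=.0006
    else: break
    turn(th,dz,v=.01);robot.pause(.1);s=st(f"th{th:.3f} dz{dz:.4f}")
    if abs(s["moment"][2])>.45 or s["force"][2]>12:break
```

```text
th1.144 dz0.0030 t22.06 p [525.76 -68.46 105.97] F [-1.36  6.17 -2.7 ] M [ 1.579  0.292 -0.209] op0.0141 yaw-1.9779
th1.156 dz0.0030 t22.41 p [525.74 -68.46 106.02] F [-1.02  5.22 -1.18] M [ 1.59   0.397 -0.064] op0.0135 yaw-1.9898
th1.156 dz0.0024 t22.76 p [525.74 -68.47 105.47] F [-1.6   4.94 -0.7 ] M [ 1.53   0.553 -0.129] op0.0138 yaw-1.9899
th1.168 dz0.0024 t23.11 p [525.75 -68.45 105.46] F [-1.54  4.94 -0.45] M [ 1.567  0.497 -0.058] op0.0135 yaw-2.0018
th1.168 dz0.0018 t23.46 p [525.75 -68.46 104.89] F [-2.16  4.89 -0.4 ] M [ 1.514  0.532 -0.055] op0.0139 yaw-2.0018
th1.168 dz0.0012 t23.81 p [525.76 -68.48 104.31] F [-2.52  5.69 -0.07] M [ 1.547  0.57  -0.085] op0.0142 yaw-2.0018
th1.168 dz0.0006 t24.16 p [525.76 -68.44 103.73] F [-2.03  5.14  0.32] M [ 1.55   0.655 -0.101] op0.0139 yaw-2.0018
th1.180 dz0.0006 t24.51 p [525.76 -68.48 103.74] F [-1.84  4.94 -0.12] M [ 1.548  0.643 -0.088] op0.0138 yaw-2.0138
th1.180 dz0.0000 t24.86 p [525.77 -68.48 103.12] F [-2.25  4.74 -0.44] M [ 1.595  0.59  -0.048] op0.0138 yaw-2.0138
```

Run:
```python
from h import *
th=1.180
for dz in -np.arange(.0003,.0031,.0003):
    turn(th,dz,v=.01);robot.pause(.12);s=st(f"dz{dz:.4f}")
    if abs(s["moment"][2])>.4 or s["force"][2]>9.5:break
```

```text
dz-0.0003 t25.23 p [525.8  -68.48 102.99] F [-3.46  4.95  3.65] M [ 1.55   0.944 -0.069] op0.0137 yaw-2.0138
dz-0.0006 t25.59 p [525.82 -68.49 102.96] F [-5.37  6.06  9.75] M [ 1.634  1.543 -0.037] op0.0136 yaw-2.0137
```

A hard stop at z = 102.96 mm, the same as the original home height, so the dial is seated. Now I'll unload, release, retreat and look.

Run:
```python
from h import *
turn(1.18,-.0001,v=.01);robot.pause(.15);st("unload")
robot.gripper_to(.05);s=st("open")
p=s["ee_pos"];robot.move_linear([p[0],p[1],.165],velocity=.08)
robot.move_linear([.46,-.0676,.165],velocity=.15,frame=Rt(np.radians(-90)))
import pickle
ci=robot.camera_info("wrist");f=robot.grab_frame("wrist")[...,::-1].copy();cv2.imwrite("pics/w3.png",f);pickle.dump(ci,open("w3.pkl","wb"))
cv2.imwrite("pics/w3c.png",cv2.resize(f[54:204,177:327],None,fx=4,fy=4,interpolation=cv2.INTER_CUBIC))
robot.move_linear([.44,-.0676,.30],velocity=.2);st("away")
for n in("top","side"):cv2.imwrite(f"pics/{n}3.png",robot.grab_frame(n)[...,::-1])
a=cv2.imread("pics/side0.png")[140:250,200:340];b=cv2.imread("pics/side3.png")[140:250,200:340]
cv2.imwrite("pics/cmp.png",cv2.resize(np.hstack([a,b]),None,fx=2.8,fy=2.8,interpolation=cv2.INTER_CUBIC))
```

```text
unload t25.99 p [525.79 -68.48 103.1 ] F [-3.    4.99  1.13] M [ 1.557  0.742 -0.024] op0.0135 yaw-2.0138
open t26.73 p [525.68 -68.73 102.88] F [ 0.16 -0.84 -0.03] M [0.045 0.04  0.004] op0.0501 yaw-2.0143
away t29.12 p [439.83 -67.55 299.  ] F [-0.7   0.27 -0.32] M [ 0.016  0.06  -0.005] op0.0499 yaw-1.5711
```

View pics/w3c.png

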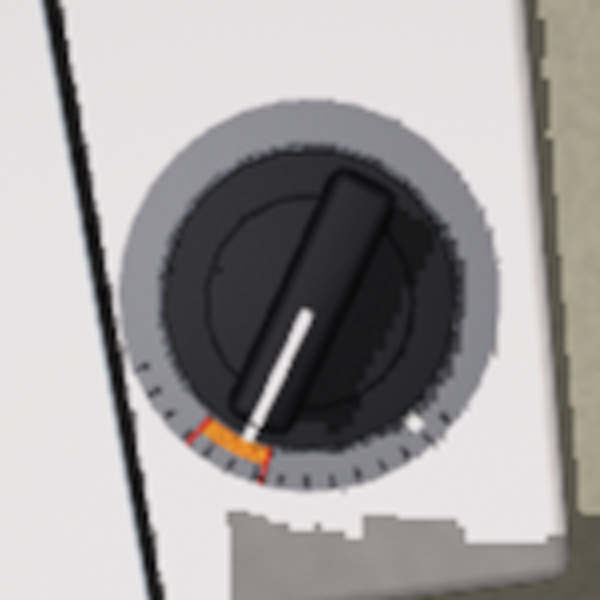

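View pics/cmp.png

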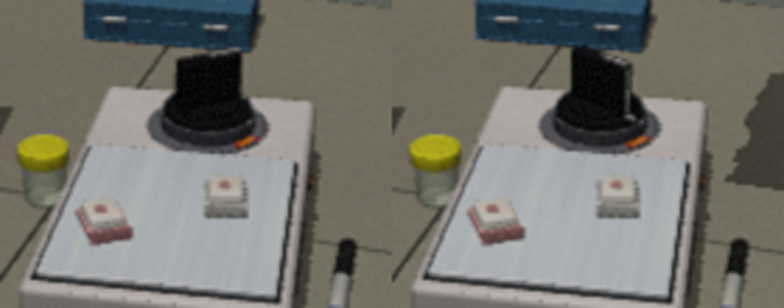

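The pointer, at (250,437), lies inside the band, and the skirt outline matches its size in the home view. The cassettes, cup and marker haven't moved between the two side views.

```bash
python3 -c "
from h import *
st();robot.sign_off()"
```

```text
t29.23 p [439.68 -67.49 298.76] F [ 1.03 -0.84 -0.75] M [ 0.008  0.018 -0.018] op0.0501 yaw-1.5707
the job is handed in; nothing more can be done
```

The dial is pushed home in the hidden notch inside the orange band, and I handed the job in at 29 s with the gripper open and clear of everything. The sign-off gives no verdict, so what follows is from my own checks.

- **What I did:** I pulled the dial out about 8.5 mm and turned it clockwise into the band, whose leading end I measured at about 1.01 rad. I felt for the notch at roughly 4 to 8 N, and it dropped in from about 1.13 rad. Small clockwise steps relieved the twist, and the dial was home at about 1.18 rad.
- **Seating:** The dial met a hard stop at 102.96 mm, against 103.0 mm when it was first gripped. The final press was 9.8 N, and the largest twist I read was 0.29 N m.
- **Last pictures:** The pointer lies inside the band and the skirt looks the same size as when it was home. The cassettes, the cup and the marker's visible end look unmoved by eye.
- **What disagreed:** My estimate of the dial's axis was about 1 mm off in y, which put a side load of up to about 8 N on the dial during the turn. I re-centred before feeling for the notch, and about 5 N of side load remained until release. I didn't do a separate twist test of the lock.

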